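# Hold the tall test cell in the photometer's light

## Task

Lever the cover of the grey case up with the blade of the scraper, not with the gripper, until it springs fully open, and lay the scraper down flat on the bench. Then take the taller glass cell out by its two frosted faces, never touching the clear ones, and hold it still and upright in the middle of the photometer's light path, clear faces squarely towards lamp and sensor and touching nothing else: the program finishes while holding it there. Leave the short cell in the case, the cover open and everything else on the bench undisturbed.

Things in the scene. Friction and masses are not known exactly. Their poses are not given: they have to be found in the camera images.
- case: fixed grey steel case, 100 mm deep (its x) by 220 mm wide (its y). Origin: centre of its underside on the bench; -x is its front (robot side), z up. Open tray 28 mm tall, walls 4 mm, inner floor 6 mm above the bench, with the grey cover hinged along the rear rim. In the middle of its front a 60 mm wide ledge sticks out 16 mm, top 30 mm above the bench; right above it the cover's lip.
- cover (a joint): angle of the cover in rad: 0 shut, 1.95 fully open (leaning back beyond upright). The cover is a 0.4 kg steel shell, 40 mm deep, its top 68 mm above the bench when shut. Up to about 0.4 rad it drops shut again if let go (about 1 N at the lip raises it); beyond about 0.55 rad its spring carries it on, unaided, to fully open in a few seconds, where it stays.
- cover_hinge (a point): middle of the cover's hinge line, at the case's rear rim, 50 mm behind the case's centre and 28 mm above the bench; the hinge line runs along the case's y
- cover_lip (a point): front edge of the underside of the cover's lip, at its middle. The lip is a plate 60 mm wide, 4 mm thick, that sticks out 16 mm from the front of the cover, its underside 40 mm above the bench when shut. Moves with the cover.
- pry_gap (a point): fixed: middle of the mouth of the gap between ledge and lip of the shut cover, 35 mm above the bench, 66 mm in front of the case's centre. The gap is 10 mm high, 60 mm wide and 16 mm deep: the blade enters level along the case's +x.
- scraper: loose scraper, 80 g (roughly), lying flat: wooden handle 90 long x 20 wide x 18 mm tall and a stiff flat steel blade 60 long x 25 wide x 2.5 mm thick in the middle of the handle's height. x points along the blade to its tip. Origin: on the underside, 30 mm behind the handle's blade end, a good place to grip across the handle; the handle reaches 60 mm behind it, the blade tip 90 mm ahead of it.
- scraper_tip (a point): middle of the blade's tip edge, 90 mm ahead of the scraper's origin and 9 mm above its underside
- cell: the tall sealed glass cell, about 60 g, 52 mm tall, standing on the floor of the case, under the cover, beside the short one (they can be either way round). Origin: centre of its underside, z up. Its two frosted (whitish, full-width) faces look along its +x and -x and are 22 mm apart, 20 mm wide. Its two clear (dark, see-through) window faces look along its +y and -y, 24 mm apart; each window is 15 mm wide, 46 mm tall and stands 2 mm proud of the body.
- cell_center (a point): centre of the tall cell, 26 mm above its underside; axes as the cell
- short_cell: a similar cell that is only 34 mm tall (22 x 24 mm across), standing about 84 mm from the tall one in the case; stays there. Origin: centre of its underside.
- photometer: fixed photometer: base plate 100 (its x) x 200 (its y) x 16 mm tall, origin at the centre of its underside. On its +y end the round lamp head (38 mm diameter), on its -y end the square sensor head (44 mm wide, top 112 mm above the bench); they face one another along its y, 84 mm apart, all below 113 mm, open above and to +x and -x.
- light_path (a point): middle of the light path, halfway between lamp and sensor, 90 mm above the bench; the light runs along this point's y, its z is up
- stub: bystander, loose: stepped steel pipe stub, 34 mm wide, 45 mm tall, standing. Leave it alone. Origin: underside (tools: near the middle).
- slug: bystander, loose: dark steel disc, 54 mm across, 20 mm tall. Leave it alone. Origin: underside (tools: near the middle).
- flux_tin: bystander, loose: steel tin, 60 mm across, 70 mm tall. Leave it alone. Origin: underside (tools: near the middle).
- wrench: bystander, loose: steel wrench lying flat. Leave it alone. Origin: underside (tools: near the middle).
- brush: bystander, loose: workshop brush lying flat. Leave it alone. Origin: underside (tools: near the middle).
- collar: bystander, loose: steel ring, 56 mm across, 18 mm tall. Leave it alone. Origin: underside (tools: near the middle).
- block: bystander, loose: dark steel block, 50 x 40 x 35 mm. Leave it alone. Origin: underside (tools: near the middle).
Not all that is in view belongs to the job. Leave any blue look-alike of the photometer alone.

How it is judged:
By the outcome, as a careful person would: the job done as asked, in the order asked, and still so for the second after the job is handed in, while the arm keeps its last pose, push and grip.
It also fails if it takes over 59 s, if anything falls off the work surface, if the arm or the gripper's body presses on something with over 40 N, if the wrist force passes 120 N, or if a joint passes its speed limit or range.

## Robot

A 6-joint arm with a two-finger parallel gripper is mounted at the origin on the work surface. World frame = base frame: x ahead of the robot, y to its left, z up, the work surface at z = 0. Lengths are in mm, angles in rad, forces in N, time in s.
With the tool pointing down it reaches from about 225 to 875 mm from the base axis. Payload 3.4 kg.
Tool frame: the origin (TCP) lies midway between the tips of the shut fingers; the grasp point (between the pads) lies 19 mm behind it; z points along the fingers, y is the line along which they close (so a half turn about z gives the same grasp; the last joint's range is limited). The gripper opens to 85 mm and grips with 20 to 120 N. Pads are 22 mm wide; open, the fingers measure 114 mm over their backs; the gripper's body (76 mm by 85 mm) begins 54 mm behind the grasp point. The pads swing forward as they close: fully open they stand 13 mm farther back than shut.
Start: joints at [0.994, 0.276, 1.505, -0, 1.361, -0.121], TCP at [253.125, 516.324, 231.328] pointing down, gripper open.
Joint ranges: [-2.89, 2.89], [-0.75, 2.08], [0.22, 2.7], [-1.18, 4.32], [0.11, 2.71], [-2.7, 2.7]. Speed limits (rad/s): [2.57, 2.57, 3.14, 3.14, 3.14, 3.14].

## Interface

Orientations are given as a rotation vector (axis times angle).
In Python, from rig import ctrl gives the robot as it stands. The module is installed in compiled form; this text tells all that it offers.
- The arm moves only by the tool apply_moves, never from a script. Its argument "series" is a list of rows, each a list of 4 numbers: the shift along the tool's x, y, z each as a share of 80 cm, from -1 to 1, then the turn about the tool's z as a share of 2 pi rad, from -1 to 1. A call has 1 to 10 rows; each row shifts and turns the commanded pose from where the row before left it, along the tool's axes as they then stand; what a row does not reach is not made up. A row lasts 1/10 s, in which the tool goes at most 50 mm and 8.59 degrees, less where a joint would pass 70% of its speed; a pose out of reach is approached as far as the arm can. A call with a number of a shift or a turn outside -1 to 1 is refused whole. A call with a gripper value outside its range is refused whole. "gripper" is the opening, from -1 (shut) to 1 (fully open), set as the call begins (left out, the last holds). The fingers move at their own pace and stop on an object; the grip force is fixed at half the most. Time passes only in rows, so rows that do not move let the fingers close. It gives the time, the measured TCP pose, the force, the opening and the grip force at its end, in the units of the state.
- ctrl.observe(): the state, without advancing time (a new reading comes with each control period).
- ctrl.grab_frame(name): name is "side" or "top"; returns (picture, depth): 480x640x3 uint8, red, green, blue; 480x640 float32, mm along the optical axis (not along the pixel's ray), 0 where there is no reading.
- ctrl.camera_info(name): a dict with "camera_matrix" (3x3 intrinsics, pixels), "camera_from_world" (4x4, takes a point from world to camera coordinates). Camera axes: x right, y up, looking along -z (the intrinsics and any distortion apply to the point x, -y, -z); pixel columns grow to the right and rows downward; lengths in mm; the calibration is good to about 2 mm. A picture is of the moment at which its call begins. camera_info takes no time and is no camera call.
- ctrl.hand_in(): hands the job in; it is judged then, once.
The state is a dict: "time": time; "joint_positions": joint angles; "qvel": joint speeds; "joint_torque": joint torques, N m; "position": TCP position; "ee_rot": TCP orientation; "wrist_force": force on the tool from outside, world axes, zero at the start; "ft_torque": the same for the moment, N m; "finger_gap": opening from 0.0 (shut) to 1.0 (fully open); "finger_force": force on a finger pad.
Only numpy, scipy, OpenCV 4.12 (cv2) and the standard library are available. Lean on these libraries where they do the work, as an engineer would, in place of code of your own. Each camera call takes 0.05 s, during which the arm holds its last target. There are 200 camera calls.

## Working session

There is one attempt and no reset: what is moved stays moved. The work goes in short steps, Python scripts to look and compute and a tool call to move; the robot and the scene stay as the last step left them, time stands still between calls to the robot, and variables do not carry over. Pictures are saved under pics/ and viewed, at most 10 in all, crops included, and the job is handed in when it is done.

Besides the shell and the picture viewer there is one more tool, called after ">>>" by a JSON object that holds its "fn" and its "kwargs", one argument or row to a line. apply_moves: Moves the arm, as the interface text tells. Shift numbers are shares of 80 cm and turn numbers shares of 2 pi rad, none past 1 either way. Its arguments: {"type":"object","properties":{"series":{"type":"array"},"gripper":{"type":"number"}},"required":["series"]}

```bash
mkdir -p pics; cat > h.py <<'E'
import numpy as np, cv2
from rig import ctrl
def cam(n):
    i=ctrl.camera_info(n); return np.array(i["camera_matrix"]),np.array(i["camera_from_world"]),i
def grab(n,f=None):
    p,d=ctrl.grab_frame(n); p=np.array(p); d=np.array(d)
    np.savez('last_%s.npz'%n,p=p,d=d)
    if f: cv2.imwrite('pics/'+f,p[:,:,::-1])
    return p,d
def load(n):
    z=np.load('last_%s.npz'%n); return z['p'],z['d']
def cloud(n,d):
    K,T,_=cam(n); v,u=np.mgrid[0:480,0:640]
    x=(u-K[0,2])/K[0,0]*d; y=(v-K[1,2])/K[1,1]*d
    P=np.stack([x,-y,-d,np.ones_like(d)],-1)@np.linalg.inv(T).T
    P=P[...,:3]; P[d<=0]=np.nan; return P
def ray(n,u,v,z):
    K,T,_=cam(n); Ti=np.linalg.inv(T)
    r=Ti[:3,:3]@np.array([(u-K[0,2])/K[0,0],-(v-K[1,2])/K[1,1],-1]); o=Ti[:3,3]
    return o+r*(z-o[2])/r[2]
def proj(n,p):
    K,T,_=cam(n); c=T@np.append(p,1); return K[0,0]*c[0]/-c[2]+K[0,2],K[1,1]*-c[1]/-c[2]+K[1,2]
E
python3 - <<'E'
from h import *
for n in("top","side"):
    grab(n,n+"0.png"); i=cam(n)[2]; print({k:(np.round(v,3).tolist() if not isinstance(v,str) else v) for k,v in i.items()})
s=ctrl.observe(); print({k:np.round(v,3).tolist() for k,v in s.items()})
E
```

```text
{'camera_matrix': [[446.039, 0.0, 323.214], [0.0, 446.039, 236.849], [0.0, 0.0, 1.0]], 'camera_from_world': [[0.027, -1.0, -0.013, 31.445], [0.992, 0.025, 0.121, -534.074], [-0.12, -0.016, 0.993, -1195.064], [0.0, 0.0, 0.0, 1.0]]}
{'camera_matrix': [[551.243, 0.0, 331.506], [0.0, 551.243, 241.935], [0.0, 0.0, 1.0]], 'camera_from_world': [[0.928, -0.373, -0.008, -470.338], [0.271, 0.658, 0.702, -228.933], [-0.257, -0.654, 0.712, -1042.163], [0.0, 0.0, 0.0, 1.0]]}
{'time': 0.1, 'joint_positions': [0.994, 0.277, 1.506, -0.0, 1.361, -0.121], 'qvel': [-0.0, -0.002, -0.003, 0.0, 0.003, 0.001], 'joint_torque': [0.003, -41.77, -24.64, -0.0, 0.006, 0.0], 'position': [252.865, 515.93, 230.523], 'ee_rot': [-0.71, -3.06, 0.002], 'wrist_force': [-0.336, 0.666, -0.182], 'ft_torque': [-0.007, 0.007, 0.028], 'finger_force': 0.0, 'finger_gap': 1.0}
```

View pics/top0.png

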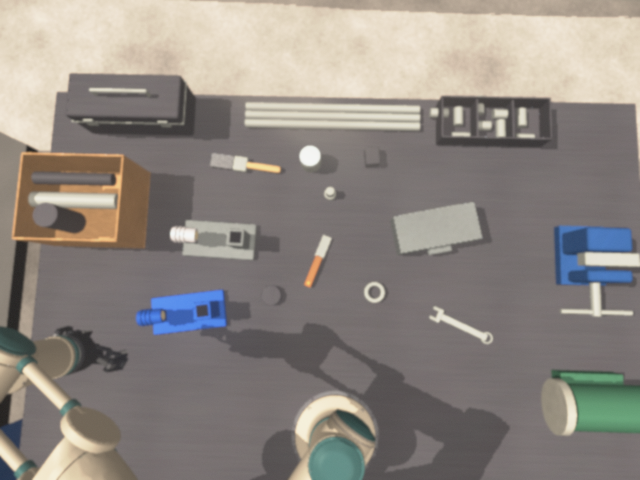

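View pics/side0.png

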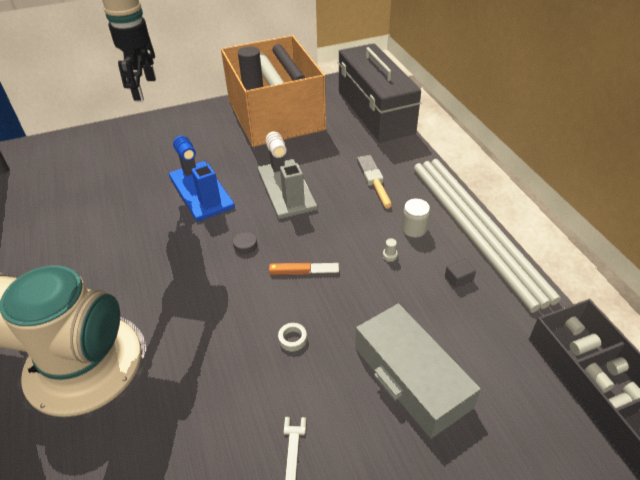

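The top view shows the grey case at about (438,228) with its lip at (440,250). The scraper runs from its handle at (310,285) to its tip at (325,238). The grey photometer is at (219,240), with the lamp on the left. The stub is at (330,193), collar (374,292), slug (272,296), wrench (462,325). The side view agrees: case at (415,370), scraper at (290–338,268), photometer at (287,190).

```bash
cat > m.py <<'E'
from h import *
R={'top':dict(case=(385,195,490,262),scr=(298,228,338,292),phot=(165,212,262,262)),
   'side':dict(case=(340,295,485,435),scr=(262,255,345,282),phot=(250,125,325,222))}
def rect(P,m,name):
    q=P[m]; q=q[~np.isnan(q[:,0])]
    c,(w,h),a=cv2.minAreaRect(q[:,:2].astype(np.float32)); b=cv2.boxPoints((c,(w,h),a))
    print(name,len(q),'c',np.round(c,1),'wh',round(w,1),round(h,1),'a',round(a,1),'medz',np.round(np.median(q[:,2]),1),'med',np.round(np.median(q[:,:2],0),1))
for n in('top','side'):
    p,d=load(n); P=cloud(n,d); hsv=cv2.cvtColor(p,cv2.COLOR_RGB2HSV)
    z=P[...,2]
    print(n,'bench z',np.nanmedian(z[260:280,380:400]) if n=='top' else np.nanmedian(z[290:310,300:330]))
    def roi(k):
        m=np.zeros((480,640),bool); a=R[n][k]; m[a[1]:a[3],a[0]:a[2]]=1; return m
    k=roi('case'); rect(P,k&(z>62)&(z<75),'casetop'); rect(P,k&(z>37)&(z<50),'lip')
    k=roi('scr'); o=k&(hsv[...,1]>120); rect(P,o&(z>12),'handle')
    rect(P,k&(hsv[...,2]>130)&(hsv[...,1]<80),'blade')
    k=roi('phot'); rect(P,k&(z>11)&(z<22),'base'); rect(P,k&(z>100)&(z<118),'heads')
E
python3 m.py
```

```text
top bench z 2.141357920781502
casetop 3034 c [ 564.1 -259.1] wh 100.4 221.0 a 11.9 medz 70.1 med [ 563. -258.]
lip 177 c [ 519.3 -245.4] wh 233.4 88.5 a 77.1 medz 45.2 med [ 508.9 -263.5]
handle 203 c [438.3  72.1] wh 18.5 84.3 a 69.6 medz 19.8 med [436.6  71.8]
blade 306 c [469.4  62.7] wh 32.5 159.7 a 69.3 medz 10.8 med [507.2  48.3]
base 1776 c [521.2 331.6] wh 210.8 100.8 a 87.4 medz 17.9 med [512.9 344. ]
heads 631 c [520.9 345.1] wh 192.1 43.8 a 88.1 medz 111.3 med [521. 379.]
side bench z 0.6857485759167048
casetop 6380 c [ 561.2 -259.1] wh 102.9 222.4 a 11.9 medz 68.8 med [ 560.3 -272.2]
lip 732 c [ 525.4 -287.3] wh 91.8 239.7 a 36.6 medz 44.6 med [ 510.  -287.8]
handle 338 c [437.7  70.2] wh 24.6 88.7 a 69.3 medz 17.8 med [435.9  69. ]
blade 309 c [468.2  67.1] wh 40.5 154.9 a 68.1 medz 10.7 med [509.3  44.5]
base 1360 c [576.1 395.7] wh 346.3 214.3 a 82.4 medz 16.3 med [499.7 330.9]
heads 528 c [518.8 343.3] wh 198.0 43.3 a 87.1 medz 109.4 med [516. 285.]
```

```bash
cat > plan.py <<'E'
# plan.py x y z yaw(of tool -x, deg): shift in the tool axes after the turn
import sys; from h import *
from scipy.spatial.transform import Rotation as Ro
def plan(x,y,z,yaw,verbose=1):
    s=ctrl.observe(); R=Ro.from_rotvec(s['ee_rot']).as_matrix(); p=np.array(s['position'])
    cur=np.degrees(np.arctan2(-R[1,0],-R[0,0])); dy=(yaw-cur+180)%360-180
    R2=Ro.from_euler('z',dy,degrees=True).as_matrix()@R
    d=R2.T@(np.array([x,y,z])-p)
    print('t',round(s['time'],2),'pos',np.round(p,1),'yaw',round(cur,2),'tilt',np.round(R[:,2],3),'gap',round(s['finger_gap'],3),'j',np.round(s['joint_positions'],2),'F',np.round(s['wrist_force'],1))
    print(' turn share',round(-dy/360,4),'shift shares',np.round(d/800,4),'mm',np.round(d,1))
if __name__=='__main__': 
    a=[float(v) for v in sys.argv[1:]]; plan(*a)
E
python3 plan.py 452 66 100 -20.2
python3 - <<'E'
from h import *
for n in('top','side'):
    p,d=load(n);P=cloud(n,d);c,s=np.cos(np.radians(11.9)),np.sin(np.radians(11.9))
    q=P-np.array([562.5,-259,0]); lx=q[...,0]*c+q[...,1]*s; ly=-q[...,0]*s+q[...,1]*c
    m=(lx>-75)&(lx<-53)&(abs(ly)<60)&(P[...,2]>36)&(P[...,2]<52); print(n,m.sum(),'lip lx',lx[m].min(),lx[m].max(),'ly',ly[m].min(),ly[m].max())
    m=(abs(lx)<75)&(abs(ly)<130)&(P[...,2]>63)&(P[...,2]<75); print('top',lx[m].min(),lx[m].max(),ly[m].min(),ly[m].max())
    c,s=np.cos(np.radians(-2.4)),np.sin(np.radians(-2.4)); q=P-np.array([520,344,0]); lx=q[...,0]*c+q[...,1]*s; ly=-q[...,0]*s+q[...,1]*c; z=P[...,2]
    b=(abs(lx)<70)&(abs(ly)<120)
    m=b&(z>12)&(z<21); print('base',np.percentile(lx[m],[1,99]),np.percentile(ly[m],[1,99]))
    for nm,sg in(('lamp',1),('sens',-1)):
        m=b&(ly*sg>0)&(z>95 if sg<0 else z>100); print(nm,m.sum(),'lx',np.percentile(lx[m],[1,50,99]),'ly',np.percentile(ly[m],[1,99]),z[m].max())
E
```

```text
t 0.1 pos [252.9 515.9 230.5] yaw -26.11 tilt [-0.001 -0.001 -1.   ] gap 1.0 j [ 0.99  0.28  1.51 -0.    1.36 -0.12] F [-0.3  0.7 -0.2]
 turn share -0.0164 shift shares [-0.4278 -0.4416  0.1638] mm [-342.3 -353.3  131. ]
top 97 lip lx -64.520452082549 -53.004808139151756 ly -29.93808490719543 29.12745585110521
top -48.72672119949414 51.67494093907602 -110.98889466722851 110.02881430932231
base [-47.74378065  50.82326816] [-106.7975324    88.88596107]
lamp 331 lx [-17.06736134   0.39568467  19.97193645] ly [34.0522473  95.37151394] 117.60617259584387
sens 317 lx [-20.30245178   0.17368108  22.78925875] ly [-94.59257186 -49.93592907] 120.69625900529263
side 279 lip lx -68.11136326196466 -53.015155645494026 ly -30.665884259024676 29.329103107249566
top -52.78240183415248 50.09058200870794 -111.04349008197282 111.33681331059017
base [-50.98479653  46.8776904 ] [-108.95817119   89.59827654]
lamp 225 lx [-19.74956834  -3.92830041  15.84767261] ly [31.43353928 94.40111895] 113.3958603342329
sens 338 lx [-23.34201141  -3.67952404  19.37121217] ly [-98.66027397 -51.07786755] 116.1228349172817
```

>>> {"fn": "apply_moves", "kwargs": {
  "series": [
    [0,0,0,-0.0164],
    [-0.036,-0.037,0,0],
    [-0.036,-0.037,0,0],
    [-0.036,-0.037,0,0],
    [-0.036,-0.037,0,0],
    [-0.036,-0.037,0,0],
    [-0.036,-0.037,0,0],
    [-0.036,-0.037,0,0],
    [-0.036,-0.037,0,0],
    [-0.036,-0.037,0,0]
  ],
  "gripper": 1
}}

```text
time: 1.1
position: [404.4, 175.2, 231.1]
ee_rot: [-0.551, -3.093, -0.0]
wrist_force: [0.5, 0.3, -0.7]
finger_gap: 1.004
finger_force: 0.0
```

```bash
python3 plan.py 452 66 60 -20.2
```

```text
t 1.1 pos [404.4 175.2 231.1] yaw -20.2 tilt [-0.  0. -1.] gap 1.004 j [ 0.25  0.07  1.77  0.    1.3  -0.97] F [ 0.5  0.3 -0.7]
 turn share -0.0 shift shares [-0.1029 -0.1075  0.2139] mm [-82.4 -86.  171.1]
```

>>> {"fn": "apply_moves", "kwargs": {
  "series": [
    [-0.034,-0.036,0.01,0],
    [-0.034,-0.036,0.02,0],
    [-0.034,-0.035,0.03,0],
    [0,0,0.05,0],
    [0,0,0.05,0],
    [0,0,0.05,0],
    [0,0,0,0],
    [0,0,0,0]
  ]
}}

```text
time: 1.9
position: [451.2, 68.3, 63.3]
ee_rot: [-0.551, -3.091, 0.0]
wrist_force: [0.5, -0.4, 0.6]
finger_gap: 1.002
finger_force: 0.0
```

```bash
python3 plan.py 452 66 3.5 -20.2; python3 - <<'E'
from h import *
grab('side','side1.png')
E
```

```text
t 1.9 pos [451.2  68.3  63.3] yaw -20.21 tilt [-0.002  0.    -1.   ] gap 1.002 j [-0.    0.27  2.    0.    0.88 -1.22] F [ 0.5 -0.4  0.6]
 turn share -0.0 shift shares [-0.0021 -0.0023  0.0748] mm [-1.7 -1.8 59.8]
```

View pics/side1.png

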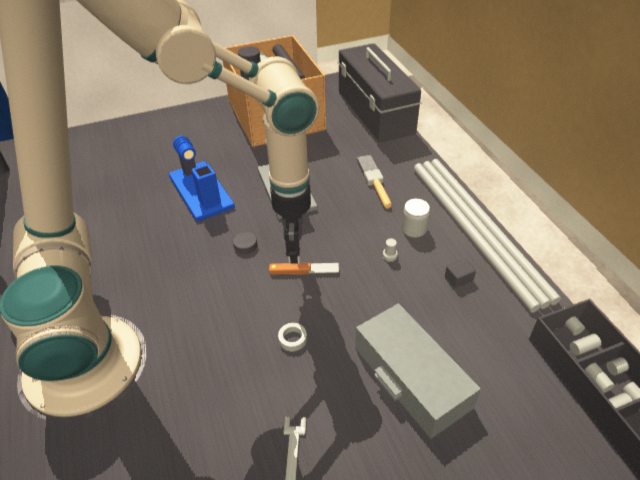

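The gripper hangs straight above the scraper's handle, with its fingers at about (294,258) straddling the handle at (290,268). I'll descend and grip.

>>> {"fn": "apply_moves", "kwargs": {
  "series": [
    [-0.002,-0.0023,0.025,0],
    [0,0,0.025,0],
    [0,0,0.0248,0],
    [0,0,0,0],
    [0,0,0,0]
  ]
}}

```text
time: 2.45
position: [453.7, 66.2, 5.1]
ee_rot: [0.55, 3.09, 0.001]
wrist_force: [0.1, 0.4, 1.3]
finger_gap: 1.0
finger_force: 0.0
```

>>> {"fn": "apply_moves", "kwargs": {
  "series": [
    [0,0,0,0],
    [0,0,0,0],
    [0,0,0,0],
    [0,0,0,0],
    [0,0,0,0],
    [0,0,0,0],
    [0,0,0,0],
    [0,0,0,0]
  ],
  "gripper": -1
}}

```text
time: 3.25
position: [452.5, 66.0, 4.0]
ee_rot: [0.551, 3.092, 0.0]
wrist_force: [0.3, 0.4, 5.4]
finger_gap: 0.218
finger_force: 59.2
```

```bash
python3 plan.py 452 66 120 -20.2
```

```text
t 3.25 pos [452.5  66.    4. ] yaw -20.21 tilt [ 0.001  0.    -1.   ] gap 0.218 j [-0.01  0.36  2.07  0.    0.71 -1.23] F [0.3 0.4 5.4]
 turn share -0.0 shift shares [ 0.0005 -0.0002 -0.145 ] mm [ 4.00e-01 -1.00e-01 -1.16e+02]
```

>>> {"fn": "apply_moves", "kwargs": {
  "series": [
    [0,0,-0.03,0],
    [0,0,-0.05,0],
    [0,0,-0.05,0],
    [0,0,-0.02,-0.0223],
    [0,0,0,-0.0223],
    [0,0,0,-0.0223],
    [0,0,0,-0.0223],
    [0,0,0,0],
    [0,0,0,0]
  ]
}}

```text
time: 4.15
position: [451.9, 66.0, 123.3]
ee_rot: [0.321, -3.125, -0.0]
wrist_force: [-0.9, -0.8, -0.0]
finger_gap: 0.213
finger_force: 58.8
```

```bash
python3 plan.py 376.6 -298.2 100 11.9; python3 - <<'E'
from h import *
for nm,u,v,z in(('collar',374,292,9),('wrenchhead',437,315,5),('wrenchend',488,338,5),('slug',272,296,20)): print(nm,np.round(ray('top',u,v,z),0))
p,d=grab('top'); P=cloud('top',d); 
p,d=grab('side','s.png')
P=cloud('side',d);hsv=cv2.cvtColor(p,cv2.COLOR_RGB2HSV)
z=P[...,2]
for n in('side','top'):
    p,d=load(n);P=cloud(n,d);hsv=cv2.cvtColor(p,cv2.COLOR_RGB2HSV);z=P[...,2]
    b=(abs(P[...,0]-490)<90)&(abs(P[...,1]-70)<70)&(z>90)&(z<190)
    m=b&(hsv[...,0]<18)&(hsv[...,1]>140); w=b&(hsv[...,1]<70)&(hsv[...,2]>120)
    for k,mm in(('handle',m),('blade',w)):
        q=P[mm]
        if len(q)>10: print(n,k,len(q),np.round(np.percentile(q,2,0)),np.round(np.percentile(q,98,0)),np.round(np.median(q,0),1))
E
```

```text
t 4.15 pos [451.9  66.  123.3] yaw 11.74 tilt [-0.001  0.    -1.   ] gap 0.213 j [-0.01  0.19  1.91  0.    1.03 -1.78] F [-0.9 -0.8 -0. ]
 turn share -0.0005 shift shares [ 0.186  -0.426   0.0291] mm [ 148.8 -340.8   23.3]
collar [386. -98.   9.]
wrenchhead [ 328. -272.    5.]
wrenchend [ 270. -411.    5.]
slug [368. 182.  20.]
side handle 259 [403.  45. 122.] [477.  69. 140.] [425.   53.7 136. ]
side blade 269 [439.  47. 126.] [539.  93. 153.] [510.1  74.  130.3]
```

>>> {"fn": "apply_moves", "kwargs": {
  "series": [
    [0.0186,-0.0426,0,-0.0005],
    [0.0186,-0.0426,0,0],
    [0.0186,-0.0426,0,0],
    [0.0186,-0.0426,0,0],
    [0.0186,-0.0426,0,0],
    [0.0186,-0.0426,0,0],
    [0.0186,-0.0426,0,0],
    [0.0186,-0.0426,0,0],
    [0.0186,-0.0426,0,0],
    [0.0186,-0.0426,0,0]
  ]
}}

```text
time: 5.25
position: [377.4, -299.9, 123.4]
ee_rot: [-0.328, 3.124, 0.0]
wrist_force: [0.2, 0.5, -0.2]
finger_gap: 0.222
finger_force: 58.9
```

>>> {"fn": "apply_moves", "kwargs": {
  "series": [
    [0,0,0.03,0],
    [0,0,0.04,0],
    [0,0,0.03,0],
    [0,0,0.0165,0],
    [0,0,0,0],
    [0,0,0,0]
  ]
}}

```text
time: 5.85
position: [378.1, -298.6, 30.3]
ee_rot: [0.329, -3.124, -0.0]
wrist_force: [0.2, -0.3, 0.4]
finger_gap: 0.216
finger_force: 59.0
```

```bash
python3 plan.py 376.6 -298.2 30 11.9; python3 - <<'E'
from h import *
p,d=grab('side'); cv2.imwrite('pics/s2.png',cv2.resize(p[330:460,260:460,::-1],None,fx=4,fy=4,interpolation=cv2.INTER_CUBIC))
for n in('side','top'):
    if n=='top': p,d=grab('top')
    P=cloud(n,d);c,s=np.cos(np.radians(11.9)),np.sin(np.radians(11.9))
    q=P-np.array([562.5,-259,0]); lx=q[...,0]*c+q[...,1]*s; ly=-q[...,0]*s+q[...,1]*c;z=P[...,2];hsv=cv2.cvtColor(p,cv2.COLOR_RGB2HSV)
    m=(lx>-165)&(lx<-72)&(abs(ly)<25)&(z>15)&(z<60)&(hsv[...,1]<90)&(hsv[...,2]>110)
    h=(lx>-260)&(lx<-150)&(abs(ly)<25)&(z>15)&(z<60)&(hsv[...,1]>140)&(hsv[...,0]<20)
    for k,mm in(('blade',m),('handle',h)):
        a=np.stack([lx,ly,z],-1)[mm]
        if len(a)>5: print(n,k,len(a),'p2',np.round(np.percentile(a,2,0),1),'med',np.round(np.median(a,0),1),'p98',np.round(np.percentile(a,98,0),1),'fit',np.polyfit(a[:,0],a[:,1],1).round(3),np.polyfit(a[:,0],a[:,2],1).round(3))
E
```

```text
t 5.85 pos [ 378.1 -298.6   30.3] yaw 12.04 tilt [-0.  0. -1.] gap 0.216 j [-0.81  0.35  1.99  0.    0.81 -2.59] F [ 0.2 -0.3  0.4]
 turn share 0.0004 shift shares [0.0017 0.0008 0.0004] mm [1.4 0.7 0.3]
side blade 410 p2 [-151.5  -13.6   34.1] med [-124.6   -2.5   37.2] p98 [-99.7  10.9  40.2] fit [0.057 5.063] [-1.0000e-02  3.5961e+01]
side handle 431 p2 [-248.8  -11.8   32.3] med [-221.7   -5.1   44.4] p98 [-195.3    6.3   48.3] fit [0.06  9.038] [2.5000e-02 4.8697e+01]
top blade 225 p2 [-157.5  -14.    34.3] med [-127.8   -1.6   39.4] p98 [-97.4  10.7  45.1] fit [-0.004 -1.927] [-4.0000e-03  3.8881e+01]
top handle 38 p2 [-230.7   -3.7   42.6] med [-220.6    3.5   46.1] p98 [-163.5    7.7   50.2] fit [-0.006  1.624] [5.0000e-03 4.7201e+01]
```

View pics/s2.png

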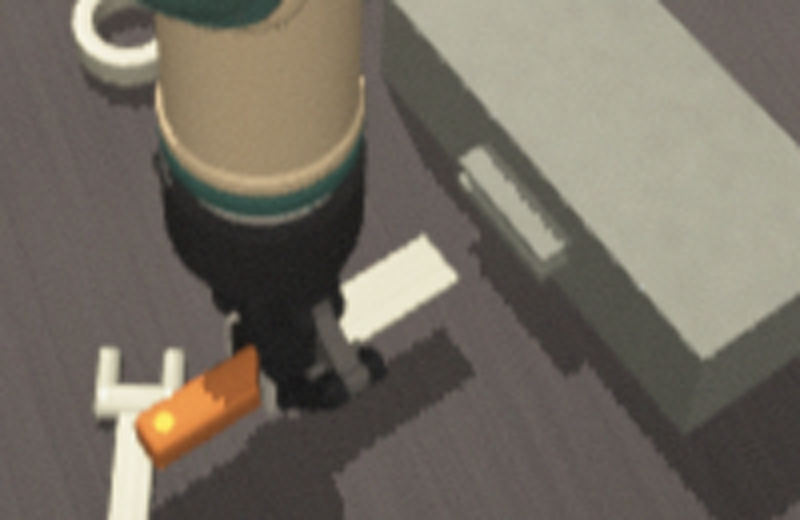

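The blade points squarely at the gap. In this 4x crop its tip is at (440,258) and the lip is at (515,205). By depth the blade is about 36 mm up, with the tip about 32 mm short of the lip's edge. I'll go in 41 mm.

>>> {"fn": "apply_moves", "kwargs": {
  "series": [
    [-0.012,0,0,0],
    [-0.014,0,0,0],
    [-0.012,0,0,0],
    [-0.013,0,0,0],
    [0,0,0,0],
    [0,0,0,0]
  ]
}}

```text
time: 6.55
position: [418.0, -289.5, 30.1]
ee_rot: [0.332, -3.123, -0.001]
wrist_force: [-0.8, -0.2, -0.4]
finger_gap: 0.216
finger_force: 59.0
```

```bash
python3 plan.py 417 -290 30 11.9
```

```text
t 6.55 pos [ 418.  -289.5   30.1] yaw 12.15 tilt [-0.001  0.    -1.   ] gap 0.216 j [-0.74  0.38  1.93 -0.    0.84 -2.53] F [-0.8 -0.2 -0.4]
 turn share 0.0007 shift shares [ 0.0014 -0.0004  0.0001] mm [ 1.1 -0.3  0.1]
```

No contact on entry. I'll lift along the lip's arc.

>>> {"fn": "apply_moves", "kwargs": {
  "series": [
    [0,0,-0.0041,0],
    [-0.001,0,-0.0067,0],
    [-0.0011,0,-0.0068,0],
    [-0.0017,0,-0.0066,0],
    [-0.0018,0,-0.0065,0],
    [-0.0023,0,-0.0063,0],
    [-0.0024,0,-0.0063,0],
    [0,0,0,0]
  ]
}}

```text
time: 7.35
position: [427.0, -288.8, 65.9]
ee_rot: [-0.33, 3.122, -0.003]
wrist_force: [-0.9, -0.2, 0.1]
finger_gap: 0.219
finger_force: 58.9
```

```bash
python3 plan.py 417 -290 30 11.9; python3 - <<'E'
from h import *
p,d=grab('side'); cv2.imwrite('pics/s3.png',cv2.resize(p[300:460,280:480,::-1],None,fx=3.5,fy=3.5,interpolation=cv2.INTER_CUBIC))
E
```

```text
t 7.35 pos [ 427.  -288.8   65.9] yaw 12.08 tilt [ 0.002 -0.002 -1.   ] gap 0.219 j [-0.73  0.34  1.88  0.    0.93 -2.51] F [-0.9 -0.2  0.1]
 turn share 0.0005 shift shares [0.0126 0.0012 0.0448] mm [10.1  0.9 35.9]
```

View pics/s3.png

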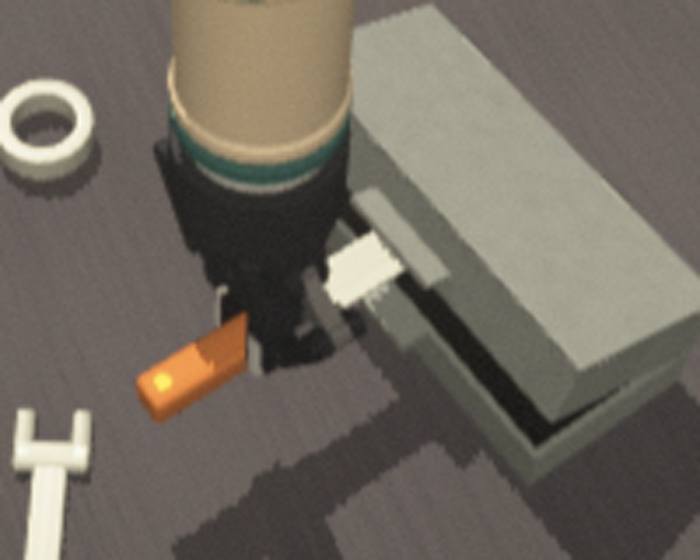

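The cover is riding on the blade, with the lip at (400,240) in the crop and a dark gap opening beneath it. I'll continue.

>>> {"fn": "apply_moves", "kwargs": {
  "series": [
    [-0.003,0,-0.0061,0],
    [-0.0031,0,-0.0061,0],
    [-0.0036,0,-0.0058,0],
    [-0.0036,0,-0.0057,0],
    [-0.0041,0,-0.0053,0],
    [-0.0042,0,-0.0053,0],
    [-0.0047,0,-0.005,0],
    [-0.0047,0,-0.005,0],
    [-0.004,0,-0.004,0],
    [0,0,0,0]
  ]
}}

```text
time: 8.4
position: [454.2, -282.6, 104.1]
ee_rot: [-0.331, 3.123, -0.002]
wrist_force: [0.6, 0.5, -1.4]
finger_gap: 0.224
finger_force: 59.0
```

```bash
cat > cov.py <<'E'
from h import *
p,d=grab('side'); P=cloud('side',d); c,s=np.cos(np.radians(11.9)),np.sin(np.radians(11.9))
q=P-np.array([562.5,-259,0]); lx=q[...,0]*c+q[...,1]*s; ly=-q[...,0]*s+q[...,1]*c; z=P[...,2]
m=(lx>-60)&(lx<150)&(ly<-60)&(ly>-115)&(z>75); a=np.stack([lx,z],-1)[m]
if len(a): i=a[:,1].argmax(); print('cover highest lx,z',a[i],'min lx',a[:,0].min())
E
python3 plan.py 417 -290 30 11.9; python3 cov.py
```

```text
t 8.4 pos [ 454.2 -282.6  104.1] yaw 12.1 tilt [ 0.002 -0.001 -1.   ] gap 0.224 j [-0.69  0.32  1.78  0.    1.04 -2.47] F [ 0.6  0.5 -1.4]
 turn share 0.0006 shift shares [0.0475 0.0006 0.0926] mm [38.   0.5 74.1]
cover highest lx,z [  6.80344186 130.38348249] min lx -22.340321380356567
```

>>> {"fn": "apply_moves", "kwargs": {
  "series": [
    [0.01,0,0.008,0],
    [0.02,0,0,0],
    [0.03,0,0,0],
    [0.03,0,0,0],
    [0.02,0,-0.015,0],
    [0,0,-0.02,0],
    [0,0,0,0],
    [0,0,0,0]
  ]
}}

```text
time: 9.25
position: [367.0, -301.1, 125.7]
ee_rot: [-0.33, 3.123, -0.002]
wrist_force: [0.1, -0.5, -0.1]
finger_gap: 0.215
finger_force: 59.0
```

```bash
python3 plan.py 452.5 66 123 12; python3 cov.py
```

```text
t 9.25 pos [ 367.  -301.1  125.7] yaw 12.05 tilt [ 0.001 -0.001 -1.   ] gap 0.215 j [-0.83  0.21  1.88  0.    1.05 -2.62] F [ 0.1 -0.5 -0.1]
 turn share 0.0001 shift shares [-0.1999  0.4267  0.003 ] mm [-159.9  341.3    2.4]
cover highest lx,z [ 64.54939593 131.65620222] min lx 55.79417175022726
```

The cover has gone past upright. I'll return the scraper to its free spot.

>>> {"fn": "apply_moves", "kwargs": {
  "series": [
    [-0.02,0.0427,0,0],
    [-0.02,0.0427,0,0],
    [-0.02,0.0427,0,0],
    [-0.02,0.0427,0,0],
    [-0.02,0.0427,0,0],
    [-0.02,0.0427,0,0],
    [-0.02,0.0427,0,0],
    [-0.02,0.0427,0,0],
    [-0.02,0.0427,0,0],
    [-0.02,0.0427,0,0]
  ]
}}

```text
time: 10.3
position: [451.9, 68.7, 124.5]
ee_rot: [0.332, -3.123, -0.0]
wrist_force: [0.8, -0.5, -0.4]
finger_gap: 0.211
finger_force: 59.0
```

>>> {"fn": "apply_moves", "kwargs": {
  "series": [
    [0,0,0.01,0.0223],
    [0,0,0.03,0.0223],
    [0,0,0.03,0.0223],
    [0,0,0.03,0.0223],
    [0,0,0.03,0],
    [0,0,0,0],
    [0,0,0,0]
  ]
}}

```text
time: 11.0
position: [451.7, 67.0, 20.8]
ee_rot: [-0.545, -3.092, 0.0]
wrist_force: [1.2, -0.4, -0.6]
finger_gap: 0.215
finger_force: 59.1
```

```bash
python3 plan.py 452.5 66 4 -20.2; python3 cov.py; python3 - <<'E'
from h import *
n='top'; p,d=grab('top','t2.png')
for n in('top','side'):
    p,d=load(n); P=cloud(n,d); z=P[...,2];hsv=cv2.cvtColor(p,cv2.COLOR_RGB2HSV); c,s=np.cos(np.radians(-20.2)),np.sin(np.radians(-20.2))
    q=P-np.array([452.5,66,0]); lx=q[...,0]*c+q[...,1]*s; ly=-q[...,0]*s+q[...,1]*c
    m=(lx>35)&(lx<95)&(abs(ly)<25)&(z>8)&(hsv[...,2]>130)&(hsv[...,1]<80); h=(lx>-65)&(lx<-15)&(abs(ly)<20)&(z>8)&(hsv[...,1]>140)&(hsv[...,0]<20)
    for k,mm in(('blade',m),('handle',h)):
        a=np.stack([lx,ly,z],-1)[mm]
        if len(a)>5: print(n,k,len(a),np.round(np.median(a,0),1),np.round(np.percentile(a,[2,98],axis=0),1).tolist())
E
```

```text
t 11.0 pos [451.7  67.   20.8] yaw -20.0 tilt [-0.002  0.    -1.   ] gap 0.215 j [-0.01  0.33  2.05  0.    0.76 -1.23] F [ 1.2 -0.4 -0.6]
 turn share 0.0006 shift shares [-0.0014 -0.0009  0.0209] mm [-1.1 -0.7 16.8]
cover highest lx,z [ 85.51242771 124.58723026] min lx 66.25925378266332
top blade 94 [ 39.9 -11.  408.8] [[35.2, -24.4, 33.5], [89.5, 12.5, 419.6]]
side blade 240 [61.6 -0.8 27.5] [[35.7, -12.9, 23.8], [87.2, 13.5, 71.6]]
side handle 214 [-36.7  -7.4  33.7] [[-59.6, -12.3, 19.2], [-16.3, 7.7, 38.2]]
```

View pics/t2.png

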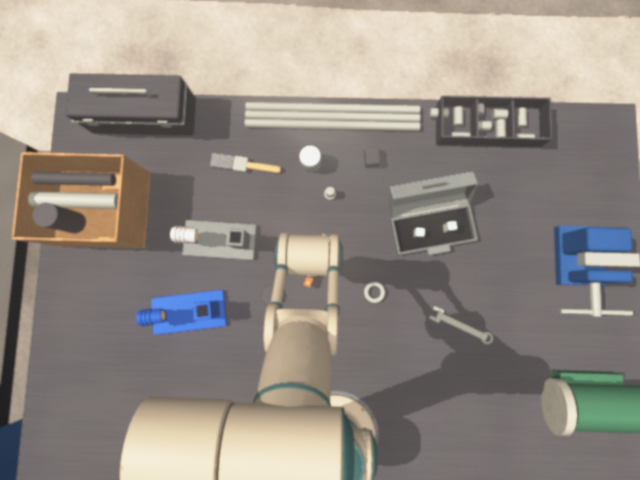

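The case stands open, with cells at (420,232) and (452,226) in the top view. I'll lay the scraper down.

>>> {"fn": "apply_moves", "kwargs": {
  "series": [
    [0,0,0.01,0],
    [0,0,0.007,0],
    [0,0,0.0038,0],
    [0,0,0,0],
    [0,0,0,0]
  ]
}}

```text
time: 11.6
position: [452.1, 66.8, 4.5]
ee_rot: [-0.546, -3.094, -0.0]
wrist_force: [0.5, 0.4, -0.7]
finger_gap: 0.214
finger_force: 59.1
```

>>> {"fn": "apply_moves", "kwargs": {
  "series": [
    [0,0,0,0],
    [0,0,0,0],
    [0,0,0,0],
    [0,0,0,0],
    [0,0,0,0],
    [0,0,-0.02,0],
    [0,0,-0.05,0],
    [0,0,-0.06,0],
    [0,0,-0.06,0],
    [0,0,0,0]
  ],
  "gripper": 1
}}

```text
time: 12.6
position: [456.8, 66.9, 162.8]
ee_rot: [0.544, 3.08, 0.004]
wrist_force: [0.4, 0.5, -0.8]
finger_gap: 1.001
finger_force: 0.0
```

```bash
python3 plan.py 562 -259 150 12; python3 - <<'E'
from h import *
grab('top'); p,_=grab('side'); cv2.imwrite('pics/s4.png',cv2.resize(p[240:440,260:500,::-1],None,fx=3,fy=3,interpolation=cv2.INTER_CUBIC))
c,s=np.cos(np.radians(11.9)),np.sin(np.radians(11.9))
for n in('top','side'):
    p,d=load(n); P=cloud(n,d); z=P[...,2]; hsv=cv2.cvtColor(p,cv2.COLOR_RGB2HSV)
    q=P-np.array([562.5,-259,0]); lx=q[...,0]*c+q[...,1]*s; ly=-q[...,0]*s+q[...,1]*c
    for sg in(1,-1):
        m=(abs(lx)<44)&(ly*sg>10)&(ly*sg<100)&(z>32)&(z<75)&(abs(lx)<40)
        if m.sum()<5: continue
        top=np.percentile(z[m],97); t=m&(z>top-4)
        a=np.stack([lx,ly],-1)[t].astype(np.float32)
        print(n,sg,m.sum(),'topz',round(float(top),1),'n',t.sum(),cv2.minAreaRect(a),np.median(a,0))
E
```

```text
t 12.6 pos [456.8  66.9 162.8] yaw -20.02 tilt [ 0.014  0.    -1.   ] gap 1.001 j [-0.01  0.15  1.85  0.    1.12 -1.23] F [ 0.4  0.5 -0.8]
 turn share -0.089 shift shares [-0.0437 -0.4259  0.0146] mm [ -35.  -340.7   11.7]
top 1 78 topz 45.6 n 35 ((1.9381895065307617, 42.01740646362305), (22.139806747436523, 19.98823356628418), 80.6242904663086) [-0.76809484 40.783215  ]
top -1 99 topz 64.7 n 26 ((0.6599664688110352, -41.57105255126953), (20.95958137512207, 19.667259216308594), 82.14015197753906) [  1.8859215 -41.764202 ]
side 1 162 topz 43.5 n 102 ((-3.274541139602661, 41.22211456298828), (23.07794761657715, 20.290607452392578), 74.49840545654297) [-3.1594963 40.492294 ]
side -1 285 topz 61.1 n 128 ((-3.727508068084717, -42.20635223388672), (23.64474105834961, 21.911983489990234), 82.35594177246094) [ -3.8523972 -42.70481  ]
```

View pics/s4.png

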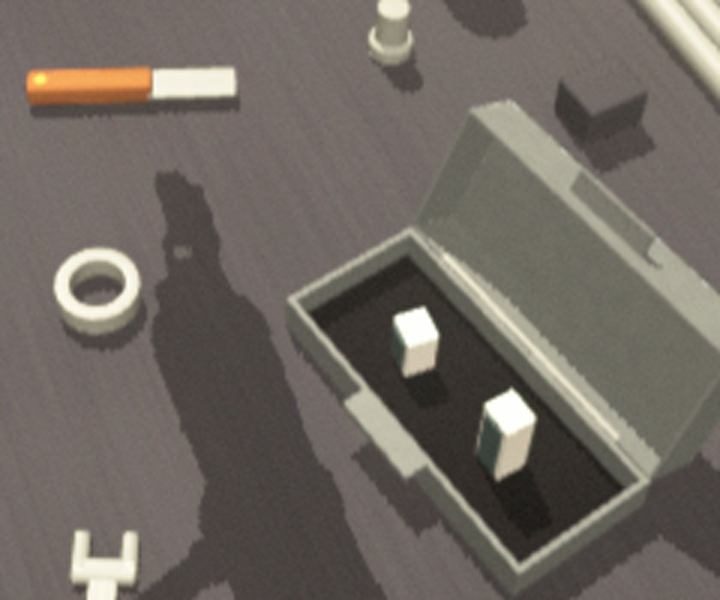

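The scraper lies flat at (130,85) in the crop, and the cover is fully open. The tall cell is the right one, top at (509,412). Its dark (clear) face looks to the case's front, and its pale frosted face looks along the case's -y end. I'll refine its pose from its bright top.

```bash
cat > cell.py <<'E'
from h import *
c,s=np.cos(np.radians(11.9)),np.sin(np.radians(11.9))
ctr=np.array([562.5+1.5*-c-(-42)*s,-259-1.5*s+(-42)*c,58]); print('guess',ctr.round(1))
for n in('top','side'):
    p,_=load(n); u,v=proj(n,ctr); g=cv2.cvtColor(p,cv2.COLOR_RGB2GRAY).astype(np.float32)
    r=24; u0,v0=int(u)-r,int(v)-r; k=8
    w=cv2.resize(g[v0:v0+2*r,u0:u0+2*r],None,fx=k,fy=k,interpolation=cv2.INTER_CUBIC)
    for th in (205,225):
        cs,_=cv2.findContours((w>th).astype(np.uint8),cv2.RETR_EXTERNAL,cv2.CHAIN_APPROX_NONE)
        if not cs: continue
        q=max(cs,key=cv2.contourArea)[:,0].astype(float)
        W=np.array([ray(n,u0+(a+.5)/k-.5,v0+(b+.5)/k-.5,58)[:2] for a,b in q],np.float32)
        print(n,th,g[v0:v0+2*r,u0:u0+2*r].max(),[np.round(t,1) for t in cv2.minAreaRect(W)])
E
python3 cell.py
```

```text
guess [ 569.7 -300.4   58. ]
top 205 244.0 [array([ 570.3, -299.5]), array([21.2, 23.6]), np.float64(9.9)]
top 225 244.0 [array([ 570.3, -300.1]), array([18.9, 20.9]), np.float64(8.5)]
side 205 254.0 [array([ 568.5, -302. ]), array([21.7, 24.8]), np.float64(7.6)]
side 225 254.0 [array([ 568.5, -301.6]), array([21. , 23.5]), np.float64(7.6)]
```

```bash
python3 plan.py 569.5 -300.8 130 6.5
```

```text
t 12.7 pos [452.7  66.8 157.8] yaw -20.03 tilt [ 0.003  0.    -1.   ] gap 0.999 j [-0.01  0.16  1.86  0.    1.12 -1.23] F [-0.4 -0.3  0.3]
 turn share -0.0737 shift shares [-0.0929 -0.4732  0.0345] mm [ -74.3 -378.5   27.6]
```

>>> {"fn": "apply_moves", "kwargs": {
  "series": [
    [0,0,0,-0.0184],
    [0,0,0,-0.0184],
    [0,0,0,-0.0184],
    [0,0,0,-0.0185],
    [-0.0084,-0.043,0,0],
    [-0.0084,-0.043,0,0],
    [-0.0084,-0.043,0,0],
    [-0.0084,-0.043,0,0],
    [-0.0084,-0.043,0,0],
    [-0.0085,-0.043,0,0]
  ],
  "gripper": 0.18
}}

```text
time: 13.7
position: [514.5, -134.5, 154.2]
ee_rot: [0.178, -3.133, -0.003]
wrist_force: [1.2, 0.4, -0.0]
finger_gap: 0.591
finger_force: 0.0
```

>>> {"fn": "apply_moves", "kwargs": {
  "series": [
    [-0.0084,-0.043,0,0],
    [-0.0084,-0.043,0,0],
    [-0.0084,-0.043,0,0],
    [-0.0084,-0.043,0,0],
    [-0.0085,-0.043,0,0],
    [0,0,0.02,0],
    [0,0,0.02,0],
    [0,0,0,0],
    [0,0,0,0],
    [0,0,0,0]
  ]
}}

```text
time: 14.7
position: [568.7, -300.6, 124.5]
ee_rot: [-0.179, 3.136, 0.0]
wrist_force: [0.9, -0.3, -1.0]
finger_gap: 0.588
finger_force: 0.0
```

```bash
python3 plan.py 569.5 -300.8 18 6.5;  python3 - <<'E'
from h import *
p,_=grab('side'); cv2.imwrite('pics/s5.png',cv2.resize(p[240:440,320:500,::-1],None,fx=3,fy=3,interpolation=cv2.INTER_CUBIC))
E
```

```text
t 14.7 pos [ 568.7 -300.6  124.5] yaw 6.52 tilt [ 0.  0. -1.] gap 0.588 j [-0.59  0.45  1.51  0.    1.18 -2.28] F [ 0.9 -0.3 -1. ]
 turn share 0.0001 shift shares [-0.0009 -0.0004  0.1332] mm [ -0.7  -0.3 106.5]
```

View pics/s5.png

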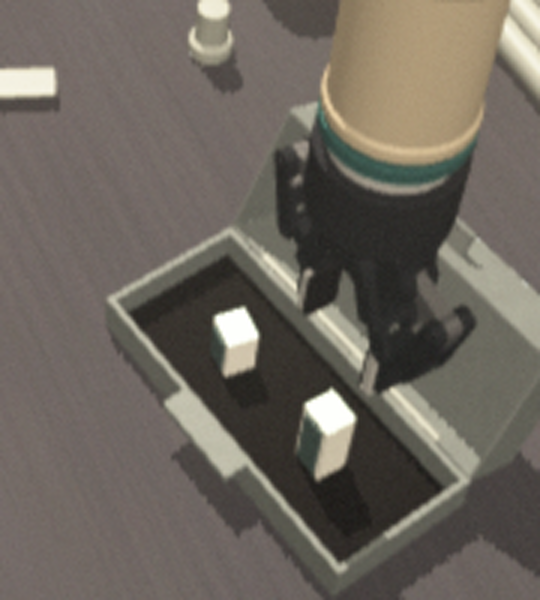

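The fingers line up with the case's y axis, at (310,295) and (370,385) in the crop, straddling the tall cell below at (328,415). I'll descend and grip.

>>> {"fn": "apply_moves", "kwargs": {
  "series": [
    [-0.0009,0,0.025,0],
    [0,0,0.03,0],
    [0,0,0.03,0],
    [0,0,0.025,0],
    [0,0,0.015,0],
    [0,0,0.008,0],
    [0,0,0,0],
    [0,0,0,0]
  ]
}}

```text
time: 15.55
position: [570.1, -301.1, 19.1]
ee_rot: [-0.178, 3.135, -0.002]
wrist_force: [0.1, 0.3, -1.1]
finger_gap: 0.59
finger_force: 0.0
```

>>> {"fn": "apply_moves", "kwargs": {
  "series": [
    [0,0,0,0],
    [0,0,0,0],
    [0,0,0,0],
    [0,0,0,0],
    [0,0,0,0],
    [0,0,0,0],
    [0,0,0,0]
  ],
  "gripper": -1
}}

```text
time: 16.25
position: [570.0, -301.1, 19.1]
ee_rot: [-0.178, 3.135, -0.002]
wrist_force: [-0.1, 0.5, 5.3]
finger_gap: 0.251
finger_force: 58.8
```

>>> {"fn": "apply_moves", "kwargs": {
  "series": [
    [0,0,-0.01,0],
    [0,0,-0.02,0],
    [0,0,-0.04,0],
    [0,0,-0.05,0],
    [0,0,-0.05,0],
    [0,0,-0.03,0],
    [0,0,-0.01,0],
    [0,0,0,0],
    [0,0,0,0]
  ]
}}

```text
time: 17.15
position: [568.3, -300.0, 184.3]
ee_rot: [0.178, -3.134, -0.003]
wrist_force: [-0.3, -0.6, -0.2]
finger_gap: 0.249
finger_force: 58.6
```

```bash
python3 plan.py 518.6 334.8 180 -92.4
```

```text
t 17.15 pos [ 568.3 -300.   184.3] yaw 6.5 tilt [-0.003  0.002 -1.   ] gap 0.249 j [-0.59  0.41  1.42  0.    1.31 -2.28] F [-0.3 -0.6 -0.2]
 turn share 0.2747 shift shares [ 0.7902 -0.0954  0.0071] mm [632.2 -76.3   5.7]
```

>>> {"fn": "apply_moves", "kwargs": {
  "series": [
    [0,0,0,0.0229],
    [0,0,0,0.0229],
    [0,0,0,0.0229],
    [0,0,0,0.0229],
    [0,0,0,0.0229],
    [0,0,0,0.0229],
    [0,0,0,0.0229],
    [0,0,0,0.0229],
    [0,0,0,0.0229],
    [0,0,0,0.0229]
  ]
}}

```text
time: 18.15
position: [568.2, -299.9, 183.2]
ee_rot: [-1.937, -2.467, 0.0]
wrist_force: [0.2, 0.8, -0.6]
finger_gap: 0.252
finger_force: 58.6
```

>>> {"fn": "apply_moves", "kwargs": {
  "series": [
    [0,0,0,0.0229],
    [0,0,0,0.0228],
    [0.03,-0.004,0,0],
    [0.046,-0.0055,0,0],
    [0.046,-0.0055,0,0],
    [0.046,-0.0055,0,0],
    [0.046,-0.0055,0,0],
    [0.046,-0.0055,0,0],
    [0.046,-0.0055,0,0],
    [0.046,-0.0055,0,0]
  ]
}}

```text
time: 19.15
position: [545.5, -16.3, 183.8]
ee_rot: [-2.265, -2.172, 0.004]
wrist_force: [0.8, -0.1, -1.0]
finger_gap: 0.249
finger_force: 58.6
```

>>> {"fn": "apply_moves", "kwargs": {
  "series": [
    [0.046,-0.0055,0,0],
    [0.046,-0.0055,0,0],
    [0.046,-0.0055,0,0],
    [0.046,-0.0055,0,0],
    [0.046,-0.0055,0,0],
    [0.046,-0.0055,0,0],
    [0.046,-0.0055,0,0],
    [0.03,-0.004,0,0],
    [0,0,0,0],
    [0,0,0,0]
  ]
}}

```text
time: 20.15
position: [523.8, 264.6, 184.1]
ee_rot: [-2.265, -2.176, 0.006]
wrist_force: [0.4, -0.3, -0.1]
finger_gap: 0.249
finger_force: 58.6
```

```bash
python3 plan.py 518.6 334.8 180 -92.4; python3 - <<'E'
from h import *
p,_=grab('side'); u,v=proj('side',np.array([518,334,130])); u,v=int(u),int(v); cv2.imwrite('pics/s6.png',cv2.resize(p[max(v-70,0):v+90,u-80:u+80,::-1],None,fx=3.7,fy=3.7,interpolation=cv2.INTER_CUBIC))
E
```

```text
t 20.15 pos [523.8 264.6 184.1] yaw -92.31 tilt [-0.004 -0.002 -1.   ] gap 0.249 j [ 0.35  0.33  1.55 -0.    1.27  0.39] F [ 0.4 -0.3 -0.1]
 turn share 0.0002 shift shares [ 0.0874 -0.0101  0.0049] mm [69.9 -8.1  4. ]
```

View pics/s6.png

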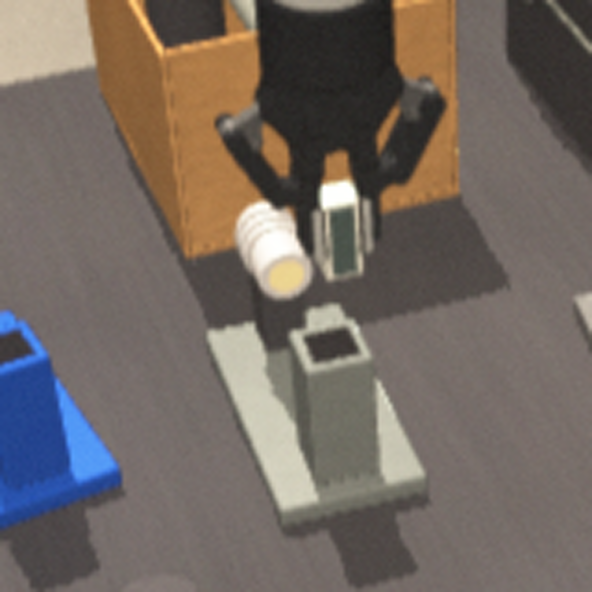

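The cell hangs upright between the pads, top at (340,190) in the crop, with its dark window at (345,240) facing the camera's (-y, sensor) side and the frosted faces under the pads. I'll move over the middle and lower it.

>>> {"fn": "apply_moves", "kwargs": {
  "series": [
    [0.02,-0.0025,0,0],
    [0.03,-0.0035,0,0],
    [0.027,-0.003,0,0],
    [0.0104,-0.0011,0,0],
    [0,0,0,0],
    [0,0,0.02,0],
    [0,0,0.03,0],
    [0,0,0.03,0],
    [0,0,0,0],
    [0,0,0,0]
  ]
}}

```text
time: 21.2
position: [519.9, 334.2, 122.2]
ee_rot: [2.268, 2.174, -0.001]
wrist_force: [0.5, 0.3, -0.3]
finger_gap: 0.252
finger_force: 58.7
```

```bash
cat > fin.py <<'E'
from h import *
a=np.radians(-2.4); c,s=np.cos(a),np.sin(a)
for n in('top','side'):
    p,d=grab(n); P=cloud(n,d); g=p.mean(-1); hsv=cv2.cvtColor(p,cv2.COLOR_RGB2HSV)
    q=P-np.array([518.6,334.8,0]); lx=q[...,0]*c+q[...,1]*s; ly=-q[...,0]*s+q[...,1]*c; z=P[...,2]
    for nm,m in(('base',(abs(lx)<60)&(abs(ly)<110)&(z>11)&(z<21)&(hsv[...,2]>90)),('sens',(abs(lx)<30)&(ly<-30)&(ly>-95)&(z>95)&(z<122)),('lamp',(abs(lx)<30)&(ly>35)&(ly<110)&(z>95)&(z<125)&(g>120)),
      ('cell',(abs(lx)<16)&(abs(ly)<16)&(z>60)&(z<150)&(g>45)),('cellwin',(abs(lx)<6)&(ly<-8)&(ly>-16)&(z>60)&(z<150))):
        if m.sum()>8: 
            A=np.stack([lx,ly,z],-1)[m]; print(n,nm,m.sum(),np.round(np.percentile(A,[2,50,98],axis=0),1).tolist(), 'lx~ly' if nm!='cellwin' else ('dly/dlx',np.polyfit(A[:,0],A[:,1],1).round(3)))
E
python3 plan.py 518.6 334.8 77 -92.4; python3 fin.py
```

```text
t 21.2 pos [519.9 334.2 122.2] yaw -92.44 tilt [-0.001 -0.001 -1.   ] gap 0.252 j [ 0.46  0.42  1.57 -0.    1.15  0.5 ] F [ 0.5  0.3 -0.3]
 turn share -0.0001 shift shares [ 0.0007 -0.0016  0.0565] mm [ 0.6 -1.3 45.2]
top base 1069 [[-46.5, -97.4, 12.5], [-15.4, -18.9, 17.6], [50.8, 94.3, 20.8]] lx~ly
top sens 317 [[-19.2, -85.2, 99.1], [1.6, -64.3, 113.2], [23.5, -41.7, 117.8]] lx~ly
top lamp 42 [[-17.9, 73.1, 95.4], [-13.2, 94.3, 104.6], [-4.2, 104.3, 111.7]] lx~ly
top cell 46 [[-14.1, -12.4, 113.8], [1.8, -10.9, 133.6], [15.2, -8.2, 149.6]] lx~ly
top cellwin 19 [[-4.9, -12.1, 115.1], [-0.5, -10.7, 132.4], [5.7, -8.7, 149.6]] ('dly/dlx', array([ -0.121, -10.574]))
side base 1132 [[-49.8, -99.6, 12.0], [-24.0, -25.4, 16.3], [47.0, 96.7, 20.0]] lx~ly
side sens 338 [[-22.3, -88.2, 96.3], [-2.4, -73.6, 110.9], [19.7, -43.5, 114.6]] lx~ly
side lamp 49 [[-20.1, 43.8, 96.0], [-15.6, 67.9, 102.2], [-8.0, 89.9, 108.4]] lx~ly
side cell 164 [[-15.0, -14.0, 110.9], [-0.2, -9.7, 132.9], [15.4, -2.6, 149.6]] lx~ly
side cellwin 56 [[-5.6, -14.0, 112.6], [-0.6, -10.4, 132.1], [5.3, -8.0, 149.3]] ('dly/dlx', array([ -0.039, -10.713]))
```

>>> {"fn": "apply_moves", "kwargs": {
  "series": [
    [0.0007,-0.0016,0.014,0],
    [0,0,0.016,0],
    [0,0,0.014,0],
    [0,0,0.008,0],
    [0,0,0.0045,0],
    [0,0,0,0],
    [0,0,0,0],
    [0,0,0,0]
  ]
}}

```text
time: 22.1
position: [518.9, 335.9, 77.4]
ee_rot: [2.267, 2.174, 0.002]
wrist_force: [-0.2, -0.5, 0.1]
finger_gap: 0.251
finger_force: 58.7
```

```bash
python3 plan.py 518.6 334.8 77 -92.4; cat > cz.py <<'E'
from h import *
p,d=grab('side'); P=cloud('side',d); g=p.mean(-1)
# bright top/bottom rims of the -y face of the cell: rays onto the plane ly=-10
a=np.radians(-2.4); o0=np.array([518.6,334.8,0]); yv=np.array([-np.sin(a),np.cos(a),0])
u0,v0=proj('side',o0+yv*-12+[0,0,90]); print('expect pix',u0,v0)
for du in(-3,0,3): print([int(x) for x in g[int(v0)-22:int(v0)+26,int(round(u0))+du]])
K,T,_=cam('side'); Ti=np.linalg.inv(T)
for v in range(int(v0)-22,int(v0)+26,4):
    r=Ti[:3,:3]@np.array([(u0-K[0,2])/K[0,0],-(v-K[1,2])/K[1,1],-1]); o=Ti[:3,3]; t=((o0+yv*-10-o)@yv)/(r@yv); print(v,round((o+r*t)[2],1),end='; ')
k=4; cv2.imwrite('pics/s7.png',cv2.resize(p[int(v0)-70:int(v0)+60,int(u0)-70:int(u0)+70,::-1],None,fx=k,fy=k,interpolation=cv2.INTER_CUBIC))
E
python3 cz.py
```

```text
t 22.1 pos [518.9 335.9  77.4] yaw -92.39 tilt [ 0.001  0.001 -1.   ] gap 0.251 j [0.46 0.46 1.63 0.   1.05 0.5 ] F [-0.2 -0.5  0.1]
 turn share 0.0 shift shares [-0.0014 -0.0003  0.0005] mm [-1.1 -0.2  0.4]
expect pix 285.32058610743127 163.97394191206246
[53, 113, 209, 237, 226, 204, 192, 200, 231, 252, 254, 254, 254, 252, 233, 149, 105, 98, 98, 105, 110, 123, 129, 129, 126, 123, 126, 124, 127, 121, 119, 109, 94, 88, 89, 90, 86, 85, 86, 88, 89, 87, 86, 85, 87, 87, 89, 87]
[47, 70, 83, 89, 96, 124, 161, 198, 248, 254, 254, 254, 254, 244, 168, 94, 77, 77, 77, 76, 78, 77, 76, 81, 99, 102, 71, 41, 42, 48, 70, 81, 104, 119, 124, 125, 128, 118, 109, 104, 104, 104, 99, 100, 98, 92, 88, 90]
[41, 41, 37, 38, 38, 40, 39, 50, 92, 99, 143, 190, 207, 197, 172, 155, 153, 143, 131, 130, 129, 122, 115, 108, 108, 83, 45, 39, 37, 36, 38, 38, 38, 53, 100, 130, 127, 110, 109, 108, 106, 105, 109, 106, 108, 108, 107, 109]
141 153.7; 145 142.6; 149 131.5; 153 120.2; 157 108.7; 161 97.1; 165 85.4; 169 73.6; 173 61.5; 177 49.4; 181 37.1; 185 24.6;
```

View pics/s7.png

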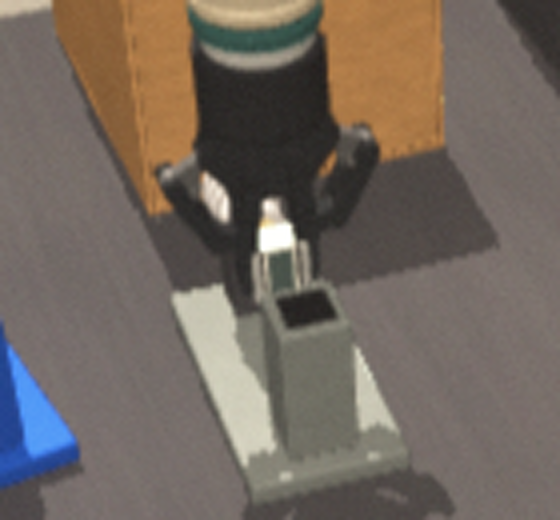

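The cell sits between the lamp and sensor heads, top at (275,235) in the crop, above and behind the sensor at (308,305), clear on all sides. I'll make a 2 mm correction and let it settle.

>>> {"fn": "apply_moves", "kwargs": {
  "series": [
    [-0.0022,0,0,0],
    [0,0,0,0],
    [0,0,0,0],
    [0,0,0,0],
    [0,0,0,0],
    [0,0,0,0],
    [0,0,0,0],
    [0,0,0,0],
    [0,0,0,0],
    [0,0,0,0]
  ]
}}

```text
time: 23.15
position: [518.4, 333.9, 76.9]
ee_rot: [-2.267, -2.175, -0.0]
wrist_force: [0.2, -0.2, -0.1]
finger_gap: 0.245
finger_force: 58.7
```

```bash
python3 plan.py 518.8 334.1 77 -92.4; python3 cov.py; python3 fin.py | grep cell; python3 - <<'E'
from h import *
p,d=load('side'); P=cloud('side',d); a=np.load('last_top.npz')
c,s=np.cos(np.radians(11.9)),np.sin(np.radians(11.9)); q=P-np.array([562.5,-259,0]); lx=q[...,0]*c+q[...,1]*s; ly=-q[...,0]*s+q[...,1]*c; z=P[...,2]
for sg in(1,-1): m=(abs(lx)<38)&(abs(ly-42*sg)<15)&(z>30); print('cell at',42*sg,m.sum(),np.median(np.stack([lx,ly,z],-1)[m],0) if m.sum() else '')
E
```

```text
t 23.15 pos [518.4 333.9  76.9] yaw -92.39 tilt [ 0.  0. -1.] gap 0.245 j [0.46 0.46 1.63 0.   1.05 0.5 ] F [ 0.2 -0.2 -0.1]
 turn share 0.0 shift shares [ 0.0002  0.0005 -0.0001] mm [ 0.2  0.4 -0.1]
cover highest lx,z [ 85.18794373 125.16445333] min lx 66.63593567392388
top cell 54 [[-13.7, -13.1, 67.2], [-0.5, -11.4, 94.3], [13.9, -9.1, 122.3]] lx~ly
top cellwin 25 [[-5.3, -12.5, 69.0], [-1.0, -11.2, 91.8], [5.3, -9.2, 115.8]] ('dly/dlx', array([ -0.161, -11.168]))
side cell 195 [[-15.2, -14.9, 88.1], [0.4, -9.9, 109.9], [14.8, 7.9, 135.3]] lx~ly
side cellwin 54 [[-5.7, -15.6, 88.1], [-0.1, -11.1, 104.3], [5.6, -8.2, 118.5]] ('dly/dlx', array([  0.051, -11.246]))
cell at 42 177 [-5.24144175 39.47566332 40.11565958]
cell at -42 0
```

The cell's window face is at about -11 to -12 mm, so it is centred. The cover is open, the short cell is in the case and the arm is still. I'll hand in.

```bash
python3 -c "
from rig import ctrl
print(ctrl.hand_in())"
```

```text
the job is handed in; nothing more can be done
None
```

The job is handed in at about 23 s of the 59 s allowed: cover levered fully open with the blade, scraper laid flat, short cell left in the case, and the tall cell held by its frosted faces, upright and within about 2 mm of the middle of the light path by my measurements; no verdict was returned.

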